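# Lock both stirrer air valves and slide the hood over

## Robot

A 7-joint arm with a two-finger parallel gripper is mounted at the origin on the work surface. World frame = base frame: x ahead of the robot, y to its left, z up, the work surface at z = 0. Lengths are in m, angles in rad, forces in N, time in s.
With the tool pointing down it reaches from about 0.425 to 0.875 m from the base axis. Payload 9.9 kg.
Tool frame: the origin (TCP) lies at the very end of the fingers, on their centre line; the grasp point (between the pads) lies 19 mm behind it (arm.pinch_z is the z of the grasp point in the tool frame, in m); z points along the fingers, y is the direction in which the jaws open and shut (so a half turn about z gives the same grasp; the last joint's range is limited). The gripper opens to 85 mm and grips with 20 to 120 N. Pads are 22 mm wide; open, the fingers measure 114 mm over their backs; the gripper's body (76 mm by 85 mm) begins 54 mm behind the grasp point. The pads swing forward as they close: fully open they stand 13 mm farther back than shut.
Start: joints at [1.115, 0.576, 0.025, 1.437, -0.015, 1.129, -0.057], TCP at [0.245, -0.629, 0.231] pointing down, gripper open.
Joint ranges: [-2.76, 2.76], [-0.34, 2.15], [-1.52, 1.57], [0.19, 2.46], [-1.09, 4.23], [0.17, 1.99], [-2.82, 2.82]. Speed limits (rad/s): [2.22, 2.22, 3.01, 3.01, 3.14, 3.14, 3.14].

## Interface

Orientations are given as a unit quaternion [w, x, y, z].
In Python, from workcell import arm, imaging gives the robot as it stands.
- The arm moves only by the shell command python3 -m handwheel 'ROWS' [FORCE]. ROWS is JSON, a list of rows, each a list of 3 entries, a list of its own where there are three numbers: the shift along the tool's x, y, z in mm, then the turn, a rotation vector about the tool's x, y, z in rad, then the closure, from -1 (fully open) to 1 (shut). In form: [[[tx, ty, tz], [ax, ay, az], jaw], ...]. A call has 1 to 5 rows; each row is the pose to reach, as a shift and turn from the pose commanded when the call began, along the tool's axes at that moment; what a row does not reach only later rows make up. A row lasts 1/8 s, in which the tool goes at most 62.5 mm and 10.7 degrees, less where a joint would pass 70% of its speed; a pose out of reach is approached as far as the arm can. A call with a gripper value outside its range is refused whole. The fingers move at their own pace and stop on an object; FORCE is the grip in N (left out, the last holds). Time passes only in rows, so rows that repeat a pose let the fingers close. It gives the time, the measured TCP pose, the force and the opening at its end, in the units of the state.
- arm.get_obs(): the state, without advancing time (a new reading comes with each control period).
- imaging.grab_frame(name): name is "side" or "top"; returns the picture (480x640x3 uint8, blue, green, red); there is no depth.
- imaging.camera_params(name): a dict with "mtx" (3x3 intrinsics, pixels), "D" ([k1, k2, p1, p2, k3] as OpenCV has them; the pictures are not rectified), "world_to_cam" (4x4, takes a point from world to camera coordinates). Camera axes: x right, y down, z forward; pixel columns grow to the right and rows downward; lengths in m; the calibration is good to about 2 mm. A picture is of the moment at which its call begins. camera_params takes no time and is no camera call.
- arm.job_done(): hands the job in, once; it reports no verdict.
The state is a dict: "clock": time; "joint_pos": joint angles; "joint_vel": joint speeds; "tau": joint torques, N m; "ee_pos": TCP position; "eef_rot": TCP orientation; "contact_force": force on the tool from outside, world axes, zero at the start; "torque": the same for the moment, N m; "finger_gap": finger opening in m.
Only numpy, scipy, OpenCV 4.12 (cv2) and the standard library are available. Lean on these libraries where they do the work, as an engineer would, in place of code of your own. Each camera call takes 0.05 s, during which the arm holds its last target.

## Task

Shut down the two air stirrers at the mixing bench: leave both push-lock valve buttons locked down (each is push-push and may or may not be locked already, so feel it with a light touch before and after clicking), pressing them only gently. Then slide the metal hood all the way over both buttons, let go, and do not knock the other things about.

Things in the scene. Friction and masses are not known exactly. Their poses are not given: they have to be found in the camera images.
- station: grey cast base plate of the valve station, 150 (x) x 360 (y) x 20 mm high, fixed to the bench; origin at the centre of its underside on the bench; the two valves stand on its +y half, 55 and 125 mm from its origin along its y axis; the hood is parked on its -y half. A 50 mm high end plate stands on its +y end.
- valve_a: one of two identical push-push valves (which stands where varies): dark steel block 50 x 50 x 50 mm fixed on the base plate, black mushroom button on top; origin at the centre of the block's underside, z up. A press to 12.5 to 15 mm below popped-out height (9 to 10 N there), then let up, changes popped out to locked, or locked to popped out; under 9 mm nothing changes. Over 20 N damages it.
- valve_b: the other valve, identical. Springs of both buttons: preloaded to about 3.4 N (a lighter touch does not move a popped-out button), then 0.45 N per mm; hard stop 15.5 mm below popped-out height. After popping out give it a second before the next press.
- valve_a_seat (a point): centre of the top face of valve_a's block (fixed; does not move with the button). The button's flat round top, 30 mm wide, is centred above it: 34 mm above when popped out, about 27 mm above when locked down. Whether it is locked is not reported: feel the height of the top with a touch under 3 N.
- valve_b_seat (a point): the same point of valve_b, same dimensions and behaviour
- catch_a: the hidden inner catch of valve_a, fixed inside the block, origin at the centre of the block's underside; it carries the spring's load (over 3 N) only while the button is locked down, else none
- catch_b: the same for valve_b
- hood (a joint): slide of the hood along the station's +y axis, in m: 0 = parked clear of the valves, 0.175 = against its end stop, covering both buttons; starts near 0 and stays where it is left (friction about 2 N)
- hood_knob (a point): middle of the black round knob (26 mm diameter, 24 mm tall) standing on the middle of the hood's roof, moves with the hood. The hood is an aluminium tunnel 142 (x) x 150 (y) mm, open at both y ends, its roof's top face 22 mm below this point and 118 mm above the bench; the knob's top is 12 mm above this point.
- cup: clear plastic mixing cup, 84 mm wide, 110 mm high, stands behind the station; origin under its centre
- tin: closed paint tin, 86 mm wide, 115 mm high; origin under its centre
- tin_lid: loose steel tin lid, 94 mm wide, 7 mm high, lies in front of the station; origin under its centre
- jar: small closed glass jar, 60 mm wide, 80 mm high; origin under its centre

How it is judged:
By the outcome, as a careful person would: the job done as asked, in the order asked, and still so for the second after the job is handed in, with the robot touching nothing.
It also fails if it takes over 51 s, if anything falls off the work surface, if the arm or the gripper's body presses on something with over 40 N, if the wrist force passes 120 N, or if a joint passes its speed limit or range.

## Working session

There is one attempt and no reset: what is moved stays moved. The work goes in short steps, Python scripts to look and compute and a shell command to move; the robot and the scene stay as the last step left them, time stands still between calls to the robot, and variables do not carry over. Pictures are saved under pics/ and viewed, and the job is handed in when it is done.

```bash
ls; mkdir -p pics; python3 - <<'E'
from workcell import arm, imaging
import cv2
for n in ("side","top"):
    im=imaging.grab_frame(n); cv2.imwrite(f"pics/{n}0.png",im)
    p=imaging.camera_params(n); print(n,p)
print(arm.get_obs(), arm.pinch_z)
E
```

```text
pics
side {'mtx': array([[544.42860925,   0.        , 320.00032365],
       [  0.        , 544.42860925, 242.81438725],
       [  0.        ,   0.        ,   1.        ]]), 'D': array([-0.02358133,  0.        ,  0.        ,  0.        ,  0.        ]), 'world_to_cam': array([[ 0.80455294,  0.59365303,  0.01645126, -0.47081547],
       [ 0.43258368, -0.56683301, -0.70112174, -0.17379613],
       [-0.40689793,  0.57120611, -0.71285178,  1.48349127],
       [ 0.        ,  0.        ,  0.        ,  1.        ]])}
top {'mtx': array([[471.69015357,   0.        , 322.43337773],
       [  0.        , 471.69015357, 241.45769293],
       [  0.        ,   0.        ,   1.        ]]), 'D': array([-0.09366221,  0.        ,  0.        ,  0.        ,  0.        ]), 'world_to_cam': array([[-0.00884707, -0.9996195 , -0.02612647,  0.04084513],
       [-0.98552633,  0.01313972, -0.16901242,  0.59687465],
       [ 0.1692914 ,  0.02425306, -0.98526758,  0.98537223],
       [ 0.        ,  0.        ,  0.        ,  1.        ]])}
{'clock': 0.1, 'joint_pos': array([ 1.11516625,  0.57642934,  0.02478395,  1.43781139, -0.01499852,
        1.129009  , -0.05651345]), 'joint_vel': array([-0.00089472, -0.00132085, -0.0003642 , -0.00064516,  0.00133408,
       -0.00054093, -0.00050379]), 'tau': array([ 5.60634246e-03, -7.67299533e+01,  2.25745283e+00, -2.86604601e+01,
        1.58017769e-02,  8.64219357e-03, -2.43485198e-05]), 'ee_pos': array([ 0.24513633, -0.62848165,  0.23054448]), 'eef_rot': array([-7.20179405e-04,  9.82760503e-01,  1.84881720e-01, -1.56578002e-04]), 'contact_force': array([-0.25302744,  0.10372204, -0.69556215]), 'torque': array([ 0.0578353 , -0.02159275, -0.02898329]), 'finger_gap': 0.08557916901000462} -0.0187
```

View pics/side0.png

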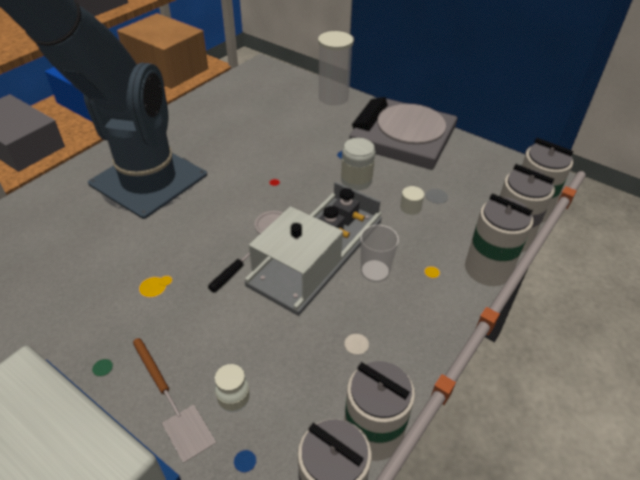

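View pics/top0.png

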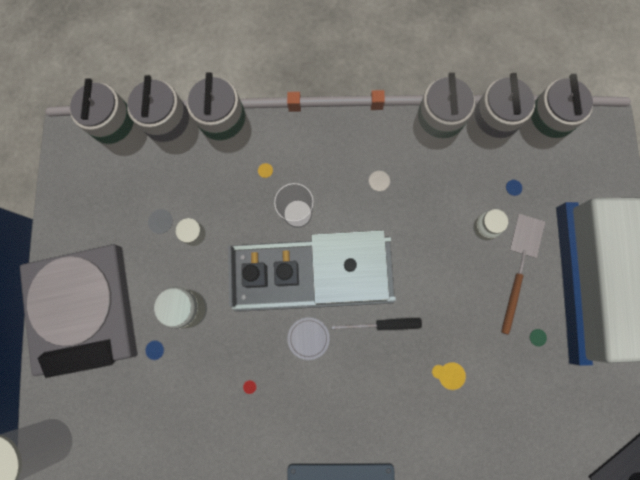

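```bash
python3 - <<'E'
import cv2
a=cv2.imread('pics/top0.png')[225:315,220:405]; cv2.imwrite('pics/topz.png',cv2.resize(a,None,fx=4,fy=4,interpolation=cv2.INTER_CUBIC))
a=cv2.imread('pics/side0.png')[170:310,230:400]; cv2.imwrite('pics/sidez.png',cv2.resize(a,None,fx=4,fy=4,interpolation=cv2.INTER_CUBIC))
E
```

```text
(no output)
```

View pics/topz.png

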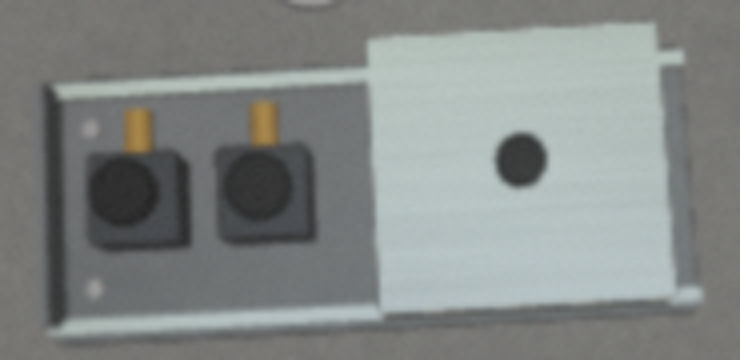

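View pics/sidez.png

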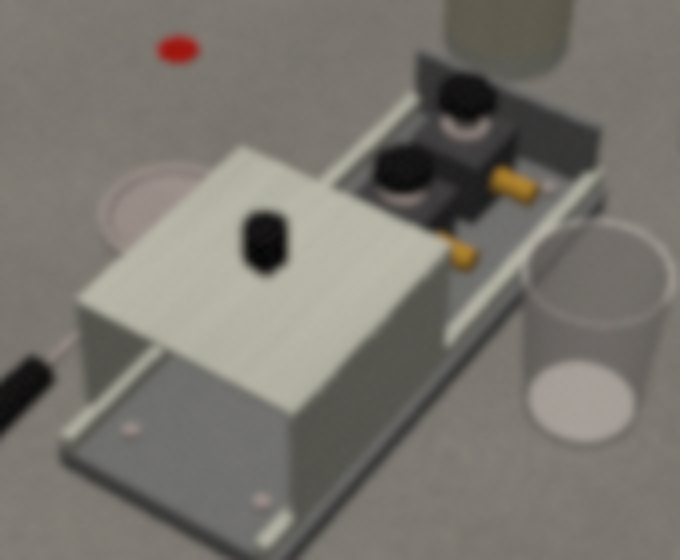

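```bash
cat > fit.py <<'E'
import numpy as np, cv2
from scipy.optimize import least_squares
from workcell import imaging
def proj(n,P):
    p=imaging.camera_params(n); T=np.array(p['world_to_cam'])
    return cv2.projectPoints(np.float64(P),cv2.Rodrigues(T[:3,:3])[0],T[:3,3],np.array(p['mtx']),np.array(p['D']))[0][:,0]
E
python3 - <<'E'
from fit import *
c=lambda L,o:(np.array(L,float)+.5)/4-.5+np.array(o)
top=c([(368,39),(655,24),(674,294),(381,317),(123,190),(258,185),(521,159)],(220,225))
side=c([(448,243),(293,412),(80,300),(242,147),(468,93),(405,165),(266,222)],(230,170))
def pts(v):
    X,Y,a,q,h1,h2=v
    L=np.array([(.071,q+.075,.118),(.071,q-.075,.118),(-.071,q-.075,.118),(-.071,q+.075,.118),(0,.125,h1),(0,.055,h2),(0,q,.152)])
    R=np.array([[np.cos(a),-np.sin(a),0],[np.sin(a),np.cos(a),0],[0,0,1]])
    return L@R.T+[X,Y,0]
f=lambda v:np.r_[(proj('top',pts(v))-top).ravel(),(proj('side',pts(v))-side).ravel()]
r=least_squares(f,[.55,0,0,-.085,.104,.104],x_scale=.01)
print(r.x,np.abs(r.fun).max()); print(r.fun.reshape(-1,2).round(1)); print(pts(r.x).round(4)[4:])
np.save('st.npy',r.x)
E
```

```text
[ 0.53119959  0.05953265  0.04353592 -0.08153678  0.09823117  0.09193342] 1.6119244712690772
[[-0.7 -0.7]
 [ 0.3 -1. ]
 [ 0.7  0.6]
 [-0.5 -1. ]
 [-0.1  0.3]
 [-0.2  0. ]
 [ 0.1 -0.6]
 [ 0.9 -0.3]
 [-0.  -0. ]
 [-1.6 -0.8]
 [-0.3 -1.1]
 [-0.2 -0. ]
 [-0.5  0. ]
 [-0.4  0.3]]
[[ 0.5258  0.1844  0.0982]
 [ 0.5288  0.1145  0.0919]
 [ 0.5347 -0.0219  0.152 ]]
```

```bash
cat > go.py <<'E'
import sys, numpy as np
from scipy.spatial.transform import Rotation as R
from workcell import arm
def go(p,yaw=2.5,n=5):
    o=arm.get_obs(); q=o['eef_rot']; A=R.from_quat([q[1],q[2],q[3],q[0]])
    y=np.radians(yaw); ty=np.array([np.cos(y),np.sin(y),0]); tz=np.array([0,0,-1.]); tx=np.cross(ty,tz)
    B=R.from_matrix(np.c_[tx,ty,tz])
    s=A.inv().apply(np.array(p)-o['ee_pos'])*1000; r=(A.inv()*B).as_rotvec()
    print('t',o['clock'],'p',o['ee_pos'].round(4),'F',o['contact_force'].round(2),'j',o['joint_pos'].round(2))
    print('shift',s.round(1),'turn',r.round(3),'|s|',np.linalg.norm(s).round(1))
if __name__=='__main__':
    a=[float(x) for x in sys.argv[1:]]; go(a[:3],*(a[3:4]))
E
python3 go.py .46 -.43 .23 -40; python3 go.py .5258 .1844 .2 2.5
```

```text
t 0.1 p [ 0.2451 -0.6285  0.2305] F [-0.25  0.1  -0.7 ] j [ 1.12  0.58  0.02  1.44 -0.01  1.13 -0.06]
shift [ 272.3 -106.8    0.7] turn [-0.001 -0.    -0.501] |s| 292.5
t 0.1 p [ 0.2451 -0.6285  0.2305] F [-0.25  0.1  -0.7 ] j [ 1.12  0.58  0.02  1.44 -0.01  1.13 -0.06]
shift [ 556.9 -655.3   31.5] turn [-1.000e-03 -1.000e-03 -1.243e+00] |s| 860.5
```

```bash
python3 go.py .27 -.43 .23 -55; python3 go.py .46 -.16 .23 -25
```

```text
t 0.1 p [ 0.2451 -0.6285  0.2305] F [-0.25  0.1  -0.7 ] j [ 1.12  0.58  0.02  1.44 -0.01  1.13 -0.06]
shift [  95.3 -175.9    0.8] turn [-0.001 -0.    -0.239] |s| 200.0
t 0.1 p [ 0.2451 -0.6285  0.2305] F [-0.25  0.1  -0.7 ] j [ 1.12  0.58  0.02  1.44 -0.01  1.13 -0.06]
shift [ 370.4 -358.4    1.1] turn [-0.001 -0.001 -0.763] |s| 515.4
```

```bash
python3 -m handwheel '[[[25,-45,0],[0,0,-0.06],1],[[50,-90,0],[0,0,-0.12],1],[[75,-135,0],[0,0,-0.18],1],[[110,-185,0],[0,0,-0.26],1],[[155,-215,0],[0,0,-0.34],1]]'; python3 go.py .46 -.16 .23 -25
```

```text
clock: 0.72
ee_pos: [0.3107, -0.3701, 0.2313]
eef_rot: [-0.0, 0.937, 0.349, -0.0]
contact_force: [1.1, -1.1, 0.6]
finger_gap: -0.0001
t 0.725 p [ 0.3107 -0.3701  0.2313] F [ 1.1  -1.1   0.59] j [ 0.86  0.29 -0.11  1.92  0.04  0.93 -0.13]
shift [250.4 -61.2   1.2] turn [-0.001  0.    -0.421] |s| 257.8
```

```bash
python3 -m handwheel '[[[50,-12,0],[0,0,-0.09],1],[[100,-24,0],[0,0,-0.18],1],[[150,-36,0],[0,0,-0.26],1],[[200,-48,0],[0,0,-0.34],1],[[250,-61,0],[0,0,-0.42],1]]'; python3 go.py .5258 .1844 .2 2.5
```

```text
clock: 1.35
ee_pos: [0.4616, -0.1614, 0.2312]
eef_rot: [0.0, 0.843, 0.537, -0.0]
contact_force: [1.8, -0.5, -0.3]
finger_gap: -0.0002
t 1.35 p [ 0.4616 -0.1614  0.2312] F [ 1.75 -0.54 -0.26] j [ 0.47  0.31 -0.3   1.91  0.11  0.94 -0.32]
shift [340.5 -88.1  31.2] turn [-0.    0.   -0.48] |s| 353.1
```

```bash
python3 -m handwheel '[[[57,-15,0],[0,0,-0.09],1],[[114,-29,0],[0,0,-0.18],1],[[171,-44,0],[0,0,-0.27],1],[[228,-59,0],[0,0,-0.36],1],[[285,-74,0],[0,0,-0.48],1]]'; python3 go.py .5258 .1844 .14 2.5
```

```text
clock: 1.98
ee_pos: [0.5152, 0.1283, 0.2312]
eef_rot: [0.0, 0.691, 0.723, -0.0]
contact_force: [1.5, 0.5, -0.0]
finger_gap: -0.0001
t 1.975 p [0.5152 0.1283 0.2312] F [ 1.54  0.5  -0.01] j [ 0.02  0.39 -0.49  1.81  0.22  1.   -0.52]
shift [55.6 13.1 91.2] turn [-0.     0.     0.001] |s| 107.6
```

```bash
python3 -m handwheel '[[[40,10,20],[0,0,0],1],[[55.6,13,70],[0,0,0],1],[[55.6,13,110],[0,0,0],1],[[55.6,13,117],[0,0,0],1],[[55.6,13,117],[0,0,0],1]]'; python3 go.py .5258 .1844 .104 2.5
python3 - <<'E'
from workcell import imaging
import cv2
a=imaging.grab_frame('side')[130:280,260:460]; cv2.imwrite('pics/s1.png',cv2.resize(a,None,fx=4,fy=4,interpolation=cv2.INTER_CUBIC))
E
```

```text
clock: 2.6
ee_pos: [0.5261, 0.1826, 0.1148]
eef_rot: [-0.0, 0.693, 0.721, -0.0]
contact_force: [0.0, -0.1, 1.0]
finger_gap: 0.0001
t 2.6 p [0.5261 0.1826 0.1148] F [ 0.04 -0.06  1.03] j [-0.13  0.56 -0.44  1.88  0.33  0.77 -0.71]
shift [ 1.8 -0.2 10.8] turn [-0.     0.    -0.003] |s| 10.9
```

View pics/s1.png

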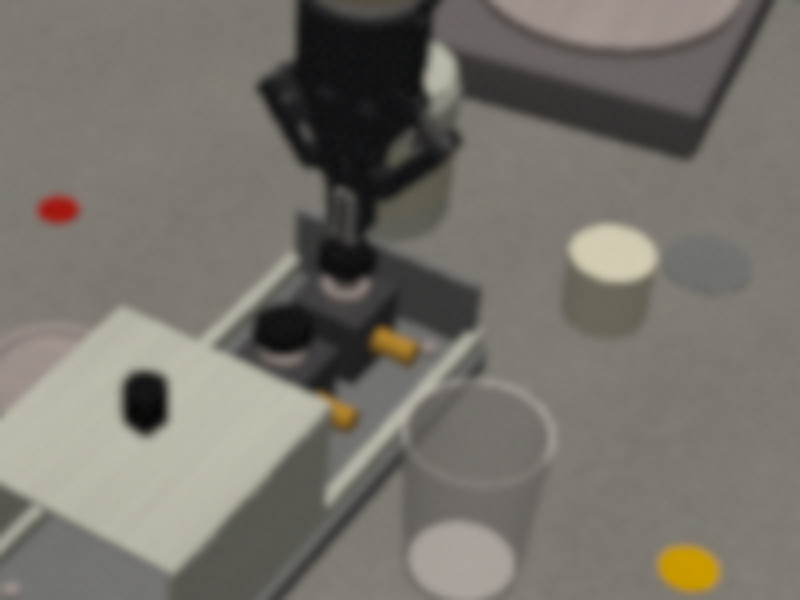

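```bash
python3 -m handwheel '[[[1.8,0,4],[0,0,0],1],[[1.8,0,7],[0,0,0],1],[[1.8,0,8],[0,0,0],1],[[1.8,0,8],[0,0,0],1]]'; python3 -m handwheel '[[[0,0,0.5],[0,0,0],1]]'|egrep 'pos|force'; python3 -m handwheel '[[[0,0,0.5],[0,0,0],1]]'|egrep 'pos|force';python3 -m handwheel '[[[0,0,0.5],[0,0,0],1]]'|egrep 'pos|force'; python3 go.py .5258 .1844 .104 2.5
```

```text
clock: 3.15
ee_pos: [0.5258, 0.1845, 0.1064]
eef_rot: [0.0, 0.692, 0.721, 0.0]
contact_force: [0.3, 0.4, -0.2]
finger_gap: -0.0001
ee_pos: [0.5258, 0.1845, 0.1059]
contact_force: [1.1, 0.1, -0.9]
ee_pos: [0.5258, 0.1845, 0.1053]
contact_force: [0.2, -1.0, 0.2]
ee_pos: [0.5258, 0.1845, 0.1048]
contact_force: [-0.3, 0.1, 0.6]
t 3.525 p [0.5258 0.1845 0.1048] F [-0.35  0.08  0.61] j [-0.14  0.57 -0.43  1.89  0.34  0.75 -0.72]
shift [-0.1  0.   0.8] turn [-0.    -0.    -0.003] |s| 0.8
```

```bash
python3 -m handwheel '[[[0,0,0.4],[0,0,0],1]]'|egrep 'pos|force'; python3 -m handwheel '[[[0,0,0.4],[0,0,0],1]]'|egrep 'pos|force';python3 -m handwheel '[[[0,0,0.4],[0,0,0],1]]'|egrep 'pos|force'
```

```text
ee_pos: [0.5258, 0.1845, 0.1044]
contact_force: [-0.6, -0.7, 0.0]
ee_pos: [0.5258, 0.1845, 0.1041]
contact_force: [-0.4, -0.4, 3.8]
ee_pos: [0.5258, 0.1846, 0.1038]
contact_force: [-1.2, -0.6, 3.3]
```

```bash
python3 -m handwheel '[[[0,0,0.4],[0,0,0],1]]'|egrep 'pos|force'; python3 -m handwheel '[[[0,0,0.4],[0,0,0],1]]'|egrep 'pos|force'
```

```text
ee_pos: [0.5258, 0.1845, 0.1034]
contact_force: [-0.9, -0.7, 3.8]
ee_pos: [0.5258, 0.1846, 0.1029]
contact_force: [-0.5, -0.4, 4.1]
```

```bash
python3 -m handwheel '[[[0,0,4],[0,0,0],1],[[0,0,8],[0,0,0],1],[[0,0,11],[0,0,0],1],[[0,0,12],[0,0,0],1],[[0,0,12],[0,0,0],1]]'|egrep 'pos|force'
```

```text
ee_pos: [0.5259, 0.1846, 0.0912]
contact_force: [-2.0, -0.5, 8.1]
```

```bash
python3 -m handwheel '[[[0,0,0.8],[0,0,0],1],[[0,0,0.8],[0,0,0],1]]'|egrep 'pos|force'; python3 -m handwheel '[[[0,0,-4],[0,0,0],1],[[0,0,-8],[0,0,0],1],[[0,0,-10],[0,0,0],1],[[0,0,-10],[0,0,0],1],[[0,0,-10],[0,0,0],1]]'|egrep 'pos|force'
```

```text
ee_pos: [0.5258, 0.1846, 0.0904]
contact_force: [-2.0, -1.3, 9.0]
ee_pos: [0.5256, 0.1845, 0.0997]
contact_force: [-0.5, 0.0, -0.1]
```

```bash
python3 -m handwheel '[[[0,0,1.5],[0,0,0],1],[[0,0,2],[0,0,0],1]]'|egrep 'pos|force'; python3 -m handwheel '[[[0,0,0.3],[0,0,0],1]]'|egrep 'pos|force';  python3 -m handwheel '[[[0,0,0.3],[0,0,0],1]]'|egrep 'pos|force'
```

```text
ee_pos: [0.5256, 0.1845, 0.0977]
contact_force: [0.1, 1.0, 0.5]
ee_pos: [0.5257, 0.1846, 0.0976]
contact_force: [-0.8, -0.4, 1.1]
ee_pos: [0.5258, 0.1846, 0.0974]
contact_force: [-0.5, 0.2, 2.0]
```

```bash
python3 go.py .5288 .1145 .108
```

```text
t 6.15 p [0.5258 0.1846 0.0974] F [-0.47  0.22  2.  ] j [-0.14  0.58 -0.43  1.9   0.35  0.73 -0.73]
shift [-70.1   0.2 -10.6] turn [ 0.    -0.    -0.003] |s| 70.9
```

```bash
python3 -m handwheel '[[[0,0,-25],[0,0,0],1],[[-40,0,-25],[0,0,0],1],[[-70,0.2,-20],[0,0,0],1],[[-70,0.2,-9],[0,0,0],1],[[-70,0.2,-9],[0,0,0],1]]'|egrep 'pos|force'; python3 -m handwheel '[[[0,0,1.2],[0,0,0],1],[[0,0,1.2],[0,0,0],1]]'|egrep 'pos|force'; python3 -m handwheel '[[[0,0,0.5],[0,0,0],1]]'|egrep 'pos|force';python3 -m handwheel '[[[0,0,0.4],[0,0,0],1]]'|egrep 'pos|force'
```

```text
ee_pos: [0.5284, 0.1151, 0.1058]
contact_force: [0.3, -0.5, 0.6]
ee_pos: [0.5288, 0.1156, 0.1053]
contact_force: [0.6, 0.0, -0.3]
ee_pos: [0.5289, 0.1152, 0.1049]
contact_force: [0.2, -0.6, 0.2]
ee_pos: [0.5289, 0.1148, 0.1044]
contact_force: [-0.4, 0.7, -0.0]
```

```bash
python3 -m handwheel '[[[0,0,0.3],[0,0,0],1]]'|egrep 'pos|force'; python3 -m handwheel '[[[0,0,0.3],[0,0,0],1]]'|egrep 'pos|force'
```

```text
ee_pos: [0.5289, 0.1147, 0.104]
contact_force: [-0.2, -0.5, 0.5]
ee_pos: [0.5289, 0.1146, 0.1037]
contact_force: [0.1, 0.0, 0.2]
```

No contact at popped height so far; continuing down carefully.

```bash
python3 -m handwheel '[[[0,0,0.4],[0,0,0],1]]'|egrep 'pos|force'; python3 -m handwheel '[[[0,0,0.5],[0,0,0],1]]'|egrep 'pos|force'; python3 -m handwheel '[[[0,0,0.6],[0,0,0],1]]'|egrep 'pos|force'
```

```text
ee_pos: [0.5289, 0.1146, 0.1033]
contact_force: [0.1, 0.8, -0.2]
ee_pos: [0.5288, 0.1146, 0.1028]
contact_force: [0.4, 0.1, -0.6]
ee_pos: [0.5288, 0.1146, 0.1021]
contact_force: [-0.4, 0.4, -0.6]
```

```bash
python3 -m handwheel '[[[0,0,1],[0,0,0],1],[[0,0,2],[0,0,0],1],[[0,0,3.3],[0,0,0],1],[[0,0,3.8],[0,0,0],1]]'|egrep 'pos|force'; python3 -m handwheel '[[[0,0,0.4],[0,0,0],1]]'|egrep 'pos|force'; python3 -m handwheel '[[[0,0,0.3],[0,0,0],1]]'|egrep 'pos|force'
```

```text
ee_pos: [0.5288, 0.1146, 0.0983]
contact_force: [0.2, -0.4, -0.4]
ee_pos: [0.5289, 0.1146, 0.098]
contact_force: [0.3, 0.2, 0.5]
ee_pos: [0.5289, 0.1146, 0.0977]
contact_force: [0.6, -0.1, 0.1]
```

```bash
python3 -m handwheel '[[[0,0,0.3],[0,0,0],1]]'|egrep 'pos|force'; python3 -m handwheel '[[[0,0,0.3],[0,0,0],1]]'|egrep 'pos|force'
```

```text
ee_pos: [0.5288, 0.1146, 0.0974]
contact_force: [1.2, 0.2, 1.0]
ee_pos: [0.5289, 0.1146, 0.0973]
contact_force: [-1.1, -0.6, 3.6]
```

```bash
python3 -m handwheel '[[[0,0,0.2],[0,0,0],1]]'|egrep 'pos|force'
```

```text
ee_pos: [0.5289, 0.1146, 0.0972]
contact_force: [-1.5, -0.6, 6.1]
```

```bash
python3 go.py .5347 -.0219 .19
```

```text
t 9.025 p [0.5289 0.1146 0.0972] F [-1.52 -0.63  6.06] j [-0.01  0.57 -0.43  1.94  0.35  0.71 -0.61]
shift [-136.6    0.2  -92.8] turn [ 0.     0.    -0.003] |s| 165.2
```

```bash
python3 -m handwheel '[[[0,0,-45],[0,0,0],1],[[0,0,-93],[0,0,0],1],[[-50,0,-93],[0,0,0],0],[[-100,0,-93],[0,0,0],-0.3],[[-136.6,0.2,-93],[0,0,0],-0.6]]' 20; python3 -m handwheel '[[[0,0,0],[0,0,0],-0.6],[[0,0,0],[0,0,0],-0.6]]';python3 go.py .5347 -.0219 .128
python3 - <<'E'
from workcell import imaging
import cv2
for n in ('side','top'):
  a=imaging.grab_frame(n)[(150 if n=='side' else 200):(300 if n=='side' else 350),220:420]; cv2.imwrite(f'pics/{n}2.png',cv2.resize(a,None,fx=4,fy=4,interpolation=cv2.INTER_CUBIC))
E
```

```text
clock: 9.65
ee_pos: [0.5344, -0.0243, 0.1899]
eef_rot: [0.0, 0.693, 0.721, -0.0]
contact_force: [0.4, 0.3, -0.2]
finger_gap: 0.0543
clock: 9.9
ee_pos: [0.5346, -0.0212, 0.1899]
eef_rot: [-0.0, 0.692, 0.722, 0.0]
contact_force: [0.1, 0.1, -0.3]
finger_gap: 0.0685
t 9.9 p [ 0.5346 -0.0212  0.1899] F [ 0.07  0.14 -0.26] j [ 0.29  0.44 -0.48  1.85  0.25  0.91 -0.27]
shift [-0.8  0.  61.9] turn [ 0.    -0.001 -0.002] |s| 61.9
```

View pics/side2.png

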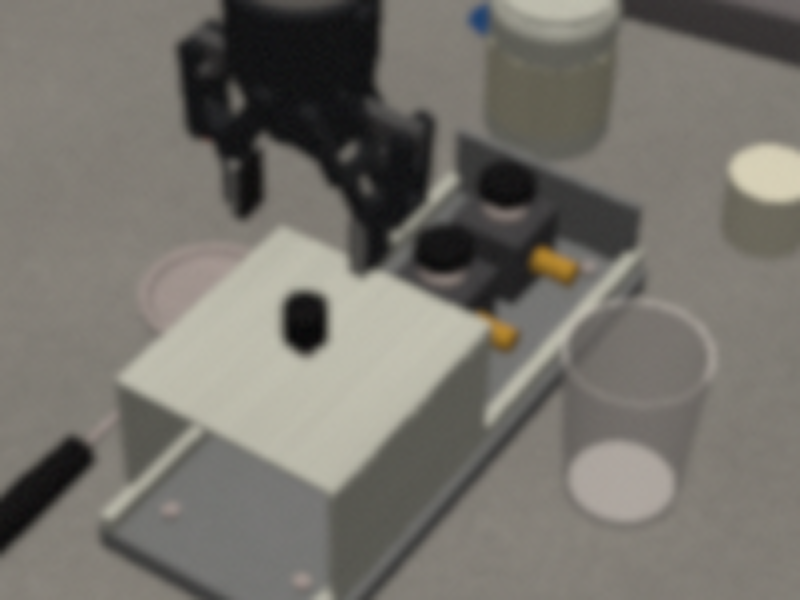

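View pics/top2.png

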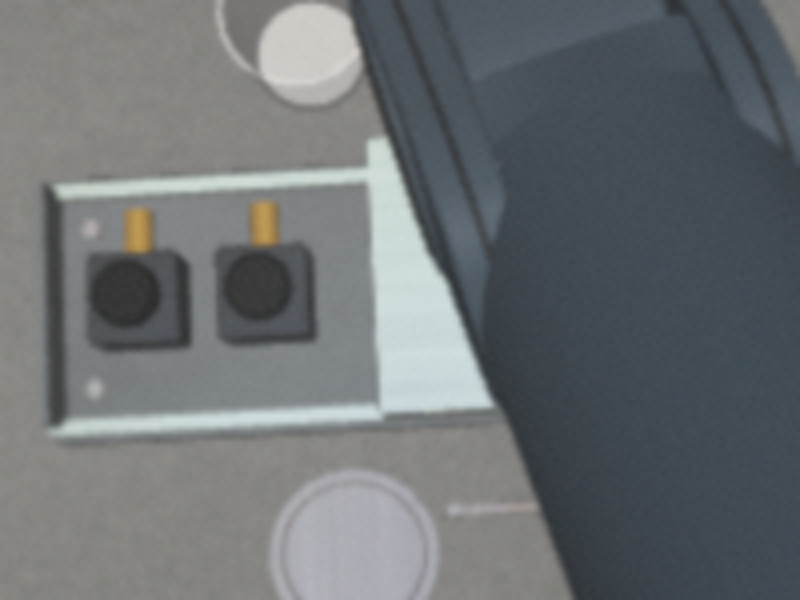

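```bash
python3 -m handwheel '[[[-0.8,0,30],[0,0,0],-0.6],[[-0.8,0,50],[0,0,0],-0.6],[[-0.8,0,62],[0,0,0],-0.6],[[-0.8,0,62],[0,0,0],-0.6]]' 20; python3 -m handwheel '[[[0,0,0],[0,0,0],0.2],[[0,0,0],[0,0,0],1],[[0,0,0],[0,0,0],1],[[0,0,0],[0,0,0],1]]' 20
python3 go.py .5347 -.0219 .128
```

```text
clock: 10.5
ee_pos: [0.5344, -0.0219, 0.1274]
eef_rot: [-0.001, 0.692, 0.722, -0.0]
contact_force: [0.3, -0.2, -0.1]
finger_gap: 0.0684
clock: 11.0
ee_pos: [0.534, -0.0227, 0.1285]
eef_rot: [-0.0, 0.693, 0.721, -0.0]
contact_force: [-4.6, -0.3, 6.7]
finger_gap: 0.0253
t 11.0 p [ 0.534  -0.0227  0.1285] F [-4.58 -0.32  6.73] j [ 0.26  0.52 -0.45  1.93  0.31  0.77 -0.32]
shift [0.8 0.7 0.5] turn [-0.001  0.    -0.003] |s| 1.2
```

```bash
python3 -m handwheel '[[[10,-0.5,-0.8],[0,0,0],1],[[25,-0.5,-0.8],[0,0,0],1],[[42,-0.5,-0.8],[0,0,0],1],[[60,-0.5,-0.8],[0,0,0],1],[[75,-0.5,-0.8],[0,0,0],1]]'; python3 go.py .5347 -.0219 .128
```

```text
clock: 11.62
ee_pos: [0.5306, 0.054, 0.1286]
eef_rot: [-0.0, 0.692, 0.722, -0.0]
contact_force: [-2.2, -3.0, -2.6]
finger_gap: 0.0252
t 11.625 p [0.5306 0.054  0.1286] F [-2.24 -2.99 -2.56] j [ 0.12  0.51 -0.45  1.93  0.31  0.77 -0.46]
shift [-76.    0.9   0.6] turn [-0.001 -0.    -0.001] |s| 76.1
```

```bash
python3 -m handwheel '[[[15,0,0.4],[0,0,0],1],[[32,0,0.4],[0,0,0],1],[[50,0,0.4],[0,0,0],1],[[67,0,0.4],[0,0,0],1],[[82,0,0.4],[0,0,0],1]]'; python3 -m handwheel '[[[5,0,0],[0,0,0],1],[[8,0,0],[0,0,0],1],[[8,0,0],[0,0,0],1]]';python3 go.py .5347 -.0219 .128
```

```text
clock: 12.25
ee_pos: [0.5271, 0.1356, 0.1286]
eef_rot: [-0.0, 0.692, 0.722, -0.0]
contact_force: [-4.3, -3.3, 4.5]
finger_gap: 0.0257
clock: 12.62
ee_pos: [0.5267, 0.1432, 0.1286]
eef_rot: [-0.0, 0.692, 0.722, -0.0]
contact_force: [-5.2, 1.3, 6.7]
finger_gap: 0.0253
t 12.625 p [0.5267 0.1432 0.1286] F [-5.16  1.32  6.72] j [-0.05  0.53 -0.44  1.9   0.31  0.78 -0.62]
shift [-165.3    1.1    0.5] turn [-0.001 -0.001 -0.002] |s| 165.3
```

Travel 166 mm; now small steps to the stop.

```bash
python3 -m handwheel '[[[1.5,0,0],[0,0,0],1],[[3,0,0],[0,0,0],1]]'|egrep 'pos|force'; python3 -m handwheel '[[[1.5,0,0],[0,0,0],1]]'|egrep 'pos|force'; python3 -m handwheel '[[[1,0,0],[0,0,0],1]]'|egrep 'pos|force'
```

```text
ee_pos: [0.5267, 0.1436, 0.1285]
contact_force: [-4.4, -9.7, 10.3]
ee_pos: [0.5267, 0.1436, 0.1285]
contact_force: [-5.1, -15.0, 12.3]
ee_pos: [0.5267, 0.1437, 0.1285]
contact_force: [-5.9, -17.6, 12.2]
```

```bash
python3 -m handwheel '[[[1,0,0],[0,0,0],1]]'|egrep 'pos|force'; python3 -m handwheel '[[[1,0,0],[0,0,0],1]]'|egrep 'pos|force'
```

```text
ee_pos: [0.5267, 0.1436, 0.1285]
contact_force: [-5.2, -18.3, 14.1]
ee_pos: [0.5267, 0.1437, 0.1285]
contact_force: [-5.2, -22.1, 14.5]
```

```bash
python3 -m handwheel '[[[-5,0,0],[0,0,0],1],[[-5,0,0],[0,0,0],1]]'|egrep 'pos|force'; python3 - <<'E'
from workcell import imaging
import cv2
a=imaging.grab_frame('side'); cv2.imwrite('pics/s3full.png',a);a=a[130:280,230:430]; cv2.imwrite('pics/s3.png',cv2.resize(a,None,fx=4,fy=4,interpolation=cv2.INTER_CUBIC))
E
```

```text
ee_pos: [0.5267, 0.1436, 0.1286]
contact_force: [-6.3, -5.8, 7.4]
```

View pics/s3.png

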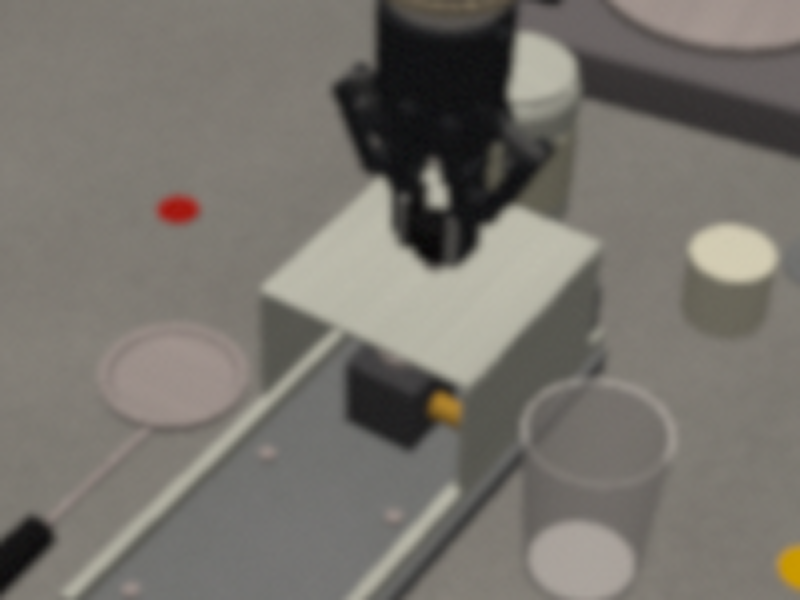

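```bash
python3 -m handwheel '[[[-1,0,0],[0,0,0],0.3],[[-1,0,0],[0,0,0],-0.6],[[-1,0,0],[0,0,0],-0.6],[[-1,0,0],[0,0,0],-0.6],[[-1,0,0],[0,0,0],-0.6]]'; python3 go.py .5267 .1436 .2
```

```text
clock: 14.3
ee_pos: [0.5274, 0.1438, 0.1283]
eef_rot: [-0.0, 0.692, 0.721, 0.0]
contact_force: [-0.2, -0.3, -0.0]
finger_gap: 0.0679
t 14.3 p [0.5274 0.1438 0.1283] F [-0.2  -0.3  -0.04] j [-0.05  0.53 -0.44  1.9   0.31  0.78 -0.62]
shift [ -0.2  -0.7 -71.7] turn [ 0.    -0.    -0.003] |s| 71.7
```

Released. Retreat up, then back toward −y so the top camera sees the hood.

```bash
python3 -m handwheel '[[[0,0,-40],[0,0,0],-0.6],[[0,0,-90],[0,0,0],-0.6],[[-50,0,-100],[0,0,0],-0.6],[[-105,0,-100],[0,0,0],-0.6],[[-160,0,-100],[0,0,0],-0.6]]'; python3 -m handwheel '[[[-55,0,0],[0,0,0],-0.6],[[-110,0,0],[0,0,0],-0.6],[[-160,0,0],[0,0,0],-0.6],[[-160,0,0],[0,0,0],-0.6]]'; python3 - <<'E'
from workcell import imaging
import cv2
a=imaging.grab_frame('side'); cv2.imwrite('pics/s4full.png',a);a=a[130:280,230:430]; cv2.imwrite('pics/s4.png',cv2.resize(a,None,fx=4,fy=4,interpolation=cv2.INTER_CUBIC))
a=imaging.grab_frame('top'); cv2.imwrite('pics/t4full.png',a);a=a[200:350,220:420]; cv2.imwrite('pics/t4.png',cv2.resize(a,None,fx=4,fy=4,interpolation=cv2.INTER_CUBIC))
E
```

```text
clock: 14.92
ee_pos: [0.534, -0.0177, 0.2287]
eef_rot: [0.0, 0.692, 0.722, 0.0]
contact_force: [0.4, -0.1, 0.0]
finger_gap: 0.0682
clock: 15.42
ee_pos: [0.5397, -0.1811, 0.2277]
eef_rot: [0.0, 0.695, 0.719, -0.001]
contact_force: [0.8, 1.4, 0.1]
finger_gap: 0.0686
```

View pics/s4.png

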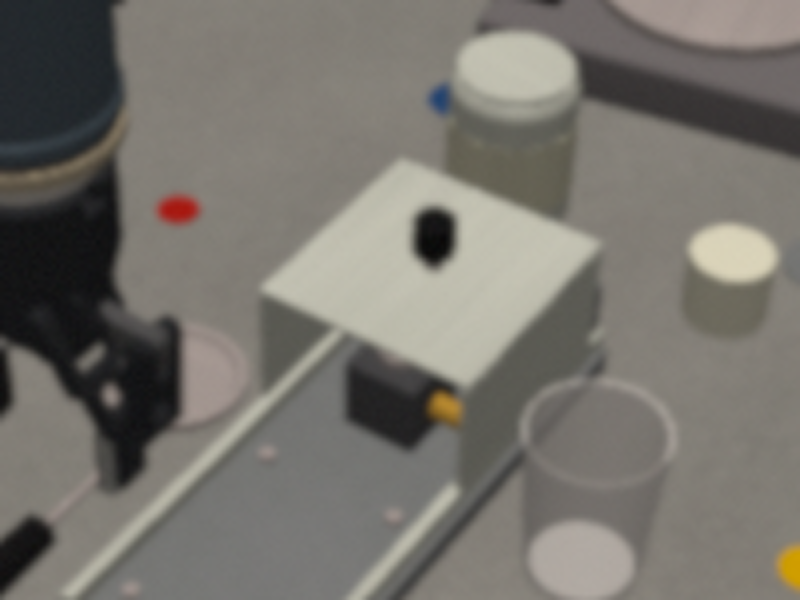

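View pics/t4.png

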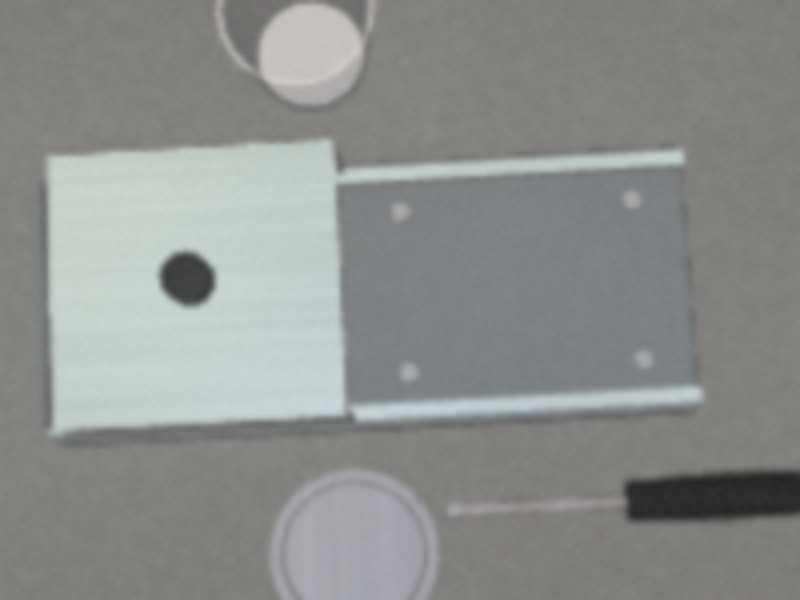

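View pics/t4full.png

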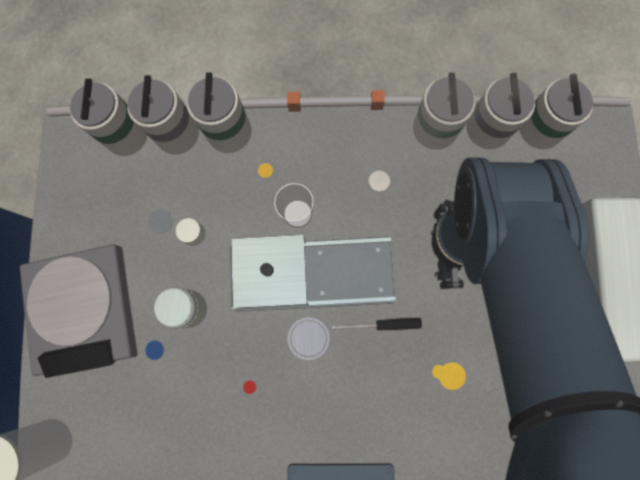

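```bash
python3 - <<'E'
from fit import *
v=np.load('st.npy'); X,Y,a=v[:3]
c=lambda L,o:(np.array(L,float)+.5)/4-.5+np.array(o)
R=np.array([[np.cos(a),-np.sin(a),0],[np.sin(a),np.cos(a),0],[0,0,1]])
def pts(q): return np.array([(.071,q+.075,.118),(.071,q-.075,.118),(-.071,q-.075,.118),(-.071,q+.075,.118),(0,q,.152)])@R.T+[X,Y,0]
top=c([(47,157),(332,141),(346,414),(53,432),(187,278)],(220,200))
side=c([(602,243),(468,388),(262,290),(403,158),(434,220)],(230,130))
f=lambda q:np.r_[(proj('top',pts(q[0]))-top).ravel(),(proj('side',pts(q[0]))-side).ravel()]
r=least_squares(f,[.08],x_scale=.01);print(r.x,r.x-v[3],r.fun.round(1))
# plate -y end edge & +y end from top img at z=.02 / rail
E
```

```text
[0.0843886] [0.16592537] [-0.2 -0.7  0.6 -0.8  0.4  0.2 -0.2 -0.6 -0.5 -0.7 -0.1 -0.5 -0.2 -0.7
 -1.2 -0.6 -0.7 -0.6  0.1 -0.4]
```

```bash
python3 - <<'E'
from fit import *
v=np.load('st.npy'); X,Y,a=v[:3]
R=np.array([[np.cos(a),-np.sin(a),0],[np.sin(a),np.cos(a),0],[0,0,1]])
for z in (.02,.05,.07):
  for y in (-.18,.159,.165,.17,.18):
    p=(np.array([[.0,y,z]])@R.T+[X,Y,0]); 
    print(z,y,'topz',((proj('top',p)[0]-[220,225]+.5)*4-.5).round(0),'sidez',((proj('side',p)[0]-[230,170]+.5)*4-.5).round(0))
E
```

```text
0.02 -0.18 topz [689. 176.] sidez [162. 502.]
0.02 0.159 topz [ 87. 209.] sidez [489. 159.]
0.02 0.165 topz [ 77. 209.] sidez [494. 154.]
0.02 0.17 topz [ 68. 210.] sidez [498. 150.]
0.02 0.18 topz [ 50. 211.] sidez [506. 141.]
0.05 -0.18 topz [696. 170.] sidez [159. 466.]
0.05 0.159 topz [ 76. 203.] sidez [492. 123.]
0.05 0.165 topz [ 66. 204.] sidez [497. 118.]
0.05 0.17 topz [ 57. 205.] sidez [501. 114.]
0.05 0.18 topz [ 39. 205.] sidez [509. 105.]
0.07 -0.18 topz [701. 165.] sidez [157. 442.]
0.07 0.159 topz [ 69. 200.] sidez [494.  99.]
0.07 0.165 topz [ 58. 200.] sidez [499.  94.]
0.07 0.17 topz [ 49. 201.] sidez [503.  89.]
0.07 0.18 topz [ 30. 202.] sidez [511.  81.]
```

```bash
python3 - <<'E'
import numpy as np
from go import go
X,Y,a=np.load('st.npy')[:3]
for y,z in ((.045,.2),(.045,.136)):
  p=[X-np.sin(a)*y,Y+np.cos(a)*y,z];print(np.round(p,4)); go(p)
E
```

```text
[0.5292 0.1045 0.2   ]
t 15.525 p [ 0.5403 -0.1761  0.2281] F [0.04 0.31 0.12] j [ 0.52  0.44 -0.43  1.72  0.21  1.03  0.06]
shift [2.808e+02 1.000e-01 2.830e+01] turn [-0.    -0.001 -0.004] |s| 282.2
[0.5292 0.1045 0.136 ]
t 15.525 p [ 0.5403 -0.1761  0.2281] F [0.04 0.31 0.12] j [ 0.52  0.44 -0.43  1.72  0.21  1.03  0.06]
shift [2.808e+02 1.000e-01 9.230e+01] turn [-0.    -0.001 -0.004] |s| 295.5
```

```bash
python3 -m handwheel '[[[58,0,0],[0,0,0],1],[[116,0,0],[0,0,0],1],[[174,0,0],[0,0,0],1],[[230,0,0],[0,0,0],1],[[281,0,0],[0,0,0],1]]'|egrep 'pos|force'; python3 -m handwheel '[[[0,0,0],[0,0,0],1],[[0,0,45],[0,0,0],1],[[0,0,80],[0,0,0],1],[[0,0,92],[0,0,0],1],[[0,0,92],[0,0,0],1]]'; python3 -m handwheel '[[[4,0,0],[0,0,0],1],[[8,0,0],[0,0,0],1],[[11,0,0],[0,0,0],1],[[11,0,0],[0,0,0],1]]'|egrep 'pos|force'
```

```text
ee_pos: [0.5279, 0.1087, 0.2287]
contact_force: [0.3, -0.1, 0.5]
clock: 16.77
ee_pos: [0.5287, 0.1049, 0.1363]
eef_rot: [-0.0, 0.692, 0.722, -0.0]
contact_force: [0.6, -0.3, 0.1]
finger_gap: -0.0
ee_pos: [0.5286, 0.1161, 0.1366]
contact_force: [0.2, -1.6, -0.2]
```

```bash
python3 -m handwheel '[[[1,0,0],[0,0,0],1],[[2,0,0],[0,0,0],1]]'|egrep 'pos|force'; python3 -m handwheel '[[[1,0,0],[0,0,0],1],[[2,0,0],[0,0,0],1]]'|egrep 'pos|force'
```

```text
ee_pos: [0.5284, 0.1176, 0.1363]
contact_force: [-0.3, 0.5, 0.3]
ee_pos: [0.5283, 0.1195, 0.1362]
contact_force: [0.0, -3.2, 1.6]
```

```bash
python3 -m handwheel '[[[1,0,0],[0,0,0],1],[[2,0,0],[0,0,0],1]]'|egrep 'pos|force'
```

```text
ee_pos: [0.5283, 0.1196, 0.1362]
contact_force: [0.2, -9.0, 3.1]
```

```bash
python3 -m handwheel '[[[-20,0,0],[0,0,0],1],[[-30,0,-40],[0,0,0],1],[[-70,0,-90],[0,0,0],1],[[-125,0,-95],[0,0,0],1],[[-180,0,-95],[0,0,0],1]]'; python3 -m handwheel '[[[-55,0,0],[0,0,0],1],[[-110,0,0],[0,0,0],1],[[-110,0,0],[0,0,0],1],[[-110,0,0],[0,0,0],1]]'; python3 - <<'E'
from workcell import imaging
import cv2
a=imaging.grab_frame('side'); cv2.imwrite('pics/s5.png',a)
b=imaging.grab_frame('top'); cv2.imwrite('pics/t5.png',b)
t=cv2.imread('pics/t4full.png'); cv2.imwrite('pics/d5.png',cv2.absdiff(b,t)*3)
d=cv2.absdiff(b,t)[150:360,140:420].max(2); print(d.max())
E
```

```text
clock: 18.65
ee_pos: [0.5362, -0.0593, 0.2325]
eef_rot: [0.001, 0.692, 0.722, 0.001]
contact_force: [1.4, -0.5, 0.0]
finger_gap: -0.0001
clock: 19.15
ee_pos: [0.5402, -0.1672, 0.2312]
eef_rot: [-0.0, 0.692, 0.721, 0.0]
contact_force: [-0.3, 0.2, -0.1]
finger_gap: -0.0
8
```

View pics/s5.png

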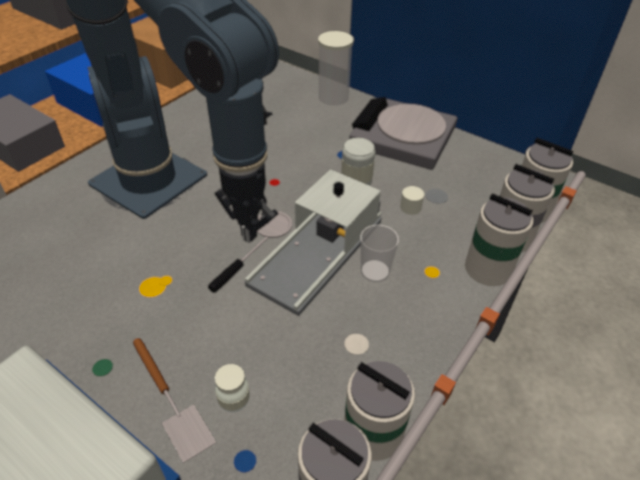

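View pics/t5.png

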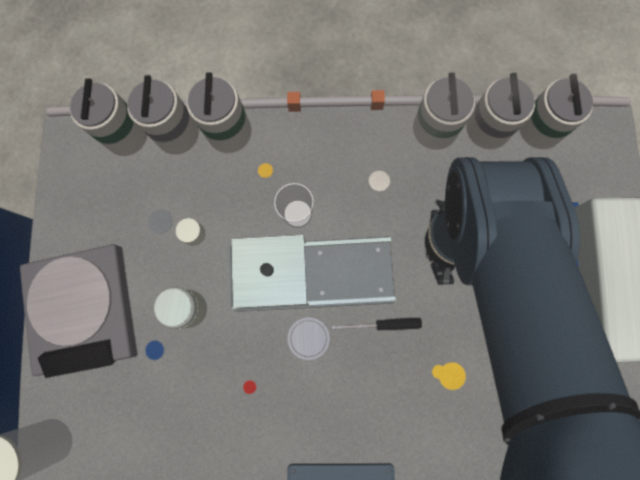

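The hood covers both valves (top view knob at 267,269). The cup, lid, tin and jar have not moved, and the arm is clear of everything.

```bash
python3 -c "
from workcell import arm
print(arm.job_done(), arm.get_obs()['clock'])"
```

```text
the job is handed in; nothing more can be done
the job is handed in; nothing more can be done
```

Both valve buttons are locked down, the hood is slid over them to its stop, and the job is handed in. The last reported clock was 19.15 s.

- **Far valve (125 mm):** I felt it popped out, with the top at z ≈ 0.104 m. I pressed it once to 13.8 mm at about 9 N. A light touch afterwards met the top at about 0.0975 m at 2 N, so it is locked.
- **Near valve (55 mm):** There was no contact at popped-out height, and the top was at about 0.0974 m, so it was already locked and I did not click it. That touch reached about 6 N, over the 3 N asked for. It stayed above the depth where anything changes, but I did not feel the button again afterwards. From the side picture both buttons looked equally low before the hood went over.
- **Hood:** It travelled about 166 mm to a hard stop, held against 22 N. After letting go, I pushed the knob again with closed fingers, and it did not move at 9 N. If the full 175 mm range is right, the hood started about 9 mm from zero; I could not check that figure separately.
- **Other things:** The last pictures show the cup, tin, lid and jar where they were, with the arm clear of everything.

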